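Close and start the tilted paint mixer

TASK

Shut the tilted paint mixer's drum with its bayonet lid (the one with two lugs and a bar handle): line the lugs up with the two slots in the mouth, push the lid in against the spring, turn it clockwise (seen from outside, looking into the drum) and let go so that it springs back locked. Then throw the switch lever all the way over, away from its starting side, to start the mixer, leaving the jar, the plain lid and the mask where they are.

Things in the scene. Friction and masses are not known exactly. Their poses are not given: they have to be found in the camera images.
- lid: Bayonet lid, 0.18 to 0.28 kg: aluminium hub 72 mm across, 21 mm high, under a disc 88 mm across, 8 mm thick. Two opposite lugs, 16 wide and 9 mm thick, level with the hub's underside, reach 52 mm from the axis and show beyond the disc from above. Origin: centre of the underside; z up the axis to the handle, x along the lugs (half turn alike). Starts handle up on the table, in one of two places.
- handle (a point): Point to grip on the lid's black handle bar, 53 mm above the lid's origin on its axis. The bar stands on the disc, along the lid's x (over the lugs): 76 mm long, 14 mm wide, from 28 to 68 mm above the lid's origin; grip it across its 14 mm. Axes as the lid's.
- mouth (a point): Centre of the steel drum's mouth, in the outer face of its collar, 205 mm above the table. Drum 128 mm across, axis leaning 28 degrees from vertical, roughly towards the robot. z points out along the axis, x along the line of the two slots (half turn alike; differs at each start). Collar hole 79 mm across. A stiff gearbox keeps the drum from turning.
- slot (a point): Middle of one of the two opposite slots in the collar, 46 mm from the axis at its outer face; the other is half a turn away. Each is 30 degrees wide (about 23 mm) and reaches 55 mm from the axis. From here the pushed-in lugs can turn only clockwise seen from outside (negative about the mouth's z), under a step of the collar 9 mm thick that ends 36.5 degrees from the slot's middle. Axes as the mouth's.
- pocket (a point): Middle of one lock pocket, 50 degrees clockwise from the slot, at the collar's underside, 6 mm below its outer face; another is opposite. It spans 36.5 to 63.5 degrees, then a solid stop. To turn past the step the lid's origin must be over 18 mm below the mouth plane (21 mm when its disc meets the collar); let go in the pockets it springs back to 15 mm: locked. Axes as the mouth's.
- plate_top (a point): Middle of the top of the black sprung plate inside the mouth, on the drum's axis; it starts 10 mm below the mouth plane and is pushed in by the hub's underside: 4 N at first contact, 400 N/m, so about 8.4 N with the lid fully pushed in. A lid let go in line with the slots is pushed partly out again. z out of the drum.
- mixer: The mixer's fixed grey stand: base 250 x 150 x 28 mm (x -105 to +145 mm, y +-75 mm), motor block to 75 mm high at its +x side; origin on the table. The mouth's centre is at (-20, 0, 205) mm in its frame, and the mouth leans towards its -x. Nothing of the mixer stands above the drum's rim (240 mm).
- switch_tip (a point): Centre of the black ball (26 mm across) on the tip of the switch lever, to the robot's right of the mixer. The lever, 80 mm long with a 10 mm rod, pivots 22 mm above the table. At the start it leans to its block's -x, tip 38 mm from upright and 92 mm above the table; it swings over to lean as far to +x. Friction holds it; about 1 N at the ball moves it.
- switch_base: The switch's fixed grey block, 70 x 50 x 25 mm: origin at the centre of its underside, under the lever's pivot; the lever swings in its x-z plane towards its +x, which points away from the robot within 0.35 rad.
- switch (a joint): Swing of the switch lever: 0 at the start (off), 1.0 rad fully over (on), leaning to the block's +x.
- jar: Bystander: an amber glass jar with a white cap, 64 mm across, 85 mm high, standing on the table; origin at the centre of its underside.
- plain_lid: Bystander: a flat plain lid, aluminium disc 100 mm across and 8 mm thick with a round knob to 45 mm high, no lugs; origin at the centre of its underside. Lies beyond the switch.
- mask: Bystander: a small unpainted papier mache mask lying face up, about 124 mm across and 60 mm high; origin at the centre of its underside. Lies at the far left.
Mind the look-alikes: they are no part of the job. What is shaped like the lid but blue is not meant.

How it is judged:
By the outcome, as a careful person would: the job done as asked, in the order asked, and still so for the second after the job is handed in, with the robot touching nothing.
It also fails if it takes over 58 s, if anything falls off the work surface, if the arm or the gripper's body presses on something with over 40 N, if the wrist force passes 120 N, or if a joint passes its speed limit or range.

ROBOT

A 6-joint arm with a two-finger parallel gripper is mounted at the origin on the work surface. World frame = base frame: x ahead of the robot, y to its left, z up, the work surface at z = 0. Lengths are in m, angles in rad, forces in N, time in s.
With the tool pointing down it reaches from about 0.425 to 0.95 m from the base axis. Payload 3.5 kg.
Tool frame: the origin (TCP) lies at the very end of the fingers, on their centre line; the grasp point (between the pads) lies ctrl.grip_point_offset behind it (ctrl.grip_point_offset is the distance from the TCP to the grasp point, in m); z points along the fingers, y is the direction in which the jaws open and shut (so a half turn about z gives the same grasp; the last joint's range is limited). The gripper opens to 85 mm and grips with 20 to 120 N. Pads are 22 mm wide; open, the fingers measure 114 mm over their backs; the gripper's body (76 mm by 85 mm) begins 54 mm behind the grasp point. The pads swing forward as they close: fully open they stand 13 mm farther back than shut.
Start: joints at [-1.323, 0.286, 1.577, -0, 1.279, -0.15], TCP at [0.262, -0.622, 0.231] pointing down, gripper open.
Joint ranges: [-2.77, 2.77], [-0.9, 2.22], [0.21, 2.48], [-1.53, 4.67], [0.24, 2.81], [-2.84, 2.84]. Speed limits (rad/s): [2.79, 2.79, 3.14, 3.14, 3.14, 3.14].

INTERFACE

Orientations are given as a unit quaternion [x, y, z, w].
In Python, from plant import telemetry, imaging, ticket, finder, ctrl gives the robot as it stands. The module is installed in compiled form; this text tells all that it offers.
- The arm moves only by the shell command python3 -m crank 'ROWS' [FORCE]. ROWS is JSON, a list of rows, each a list of 7 numbers: the shift along the tool's x, y, z scaled (see below), then the turn, a rotation vector about the tool's x, y, z scaled (see below), then the opening, from 0 (shut) to 1 (fully open). A call has 1 to 12 rows; each row is the pose to reach, as a shift and turn from the pose commanded when the call began, along the tool's axes at that moment; what a row does not reach only later rows make up. The controller multiplies each number of a shift by 0.15 m and each number of a turn by 90 degrees. A row lasts 1/10 s, in which the tool goes at most 50 mm and 8.59 degrees, less where a joint would pass 70% of its speed; a pose out of reach is approached as far as the arm can. A call with a number of a shift or a turn outside -1 to 1 is refused whole. A call with a gripper value outside its range is refused whole. The fingers move at their own pace and stop on an object; FORCE is the grip in N (left out, the last holds). Time passes only in rows, so rows that repeat a pose let the fingers close. It gives the time, the measured TCP pose, the force and the opening at its end, in the units of the state.
- telemetry.get_state(): the state, without advancing time (a new reading comes with each control period).
- imaging.read_camera(name): name is "side" or "top" or "wrist"; returns a dict with "pixels" (384x512x3 uint8, red, green, blue), "vfov" (degrees; the focal length in pixels is half the picture's height over the tangent of half this angle, whatever the lens; pixels are square), "cx", "cy" (the principal point, pixels), "rvec" (rotation vector, rad) and "tvec" (3), from world to camera coordinates, as OpenCV has them. Camera axes: x right, y down, z forward; pixel columns grow to the right and rows downward; lengths in m; the calibration is good to about 2 mm. The wrist camera is an equidistant fisheye: a pixel r from the principal point sees the ray r / f radians off the axis. A picture is of the moment at which its call begins. There is no depth.
- ticket.sign_off(): hands the job in, once; it reports no verdict.
Trained networks look in a picture, given as the dict that the camera call returned (one of the last four; its "shot" number tells which), for a name from the list of things; names that differ only in an ending like _2 or _b are one class to them, and where a whole thing is asked for, a point or a joint stands for the part that bears it (a point fixed in the world has none). Each returns a list of dicts, best first, with "confidence" (0 to 1); they miss things now and then, are a little off and sometimes report something else, mostly with a low value. They report only what shows in the picture. A call takes as long as a camera call. They do not tell look-alikes from the thing itself.
- finder.masks_of(label, picture): "pixels" (384x512 bool, what is visible of it) and "extent" ([left, top, right, bottom] in pixels, round what is visible of it).
- finder.pinpoint(label, picture): "location" ([row, column] in pixels: a listed point, or the origin of a listed thing).
The state is a dict: "time": time; "qpos": joint angles; "dq": joint speeds; "joint_efforts": joint torques, N m; "eef_pos": TCP position; "tcp_rot": TCP orientation; "contact_force": force on the tool from outside, world axes, zero at the start; "wrist_torque": the same for the moment, N m; "opening": opening from 0.0 (shut) to 1.0 (fully open).
Only numpy, scipy, OpenCV 4.12 (cv2) and the standard library are available. Lean on these libraries where they do the work, as an engineer would, in place of code of your own. Each camera call takes 0.05 s, during which the arm holds its last target.

## Working session

There is one attempt and no reset: what is moved stays moved. The work goes in short steps, Python scripts to look and compute and a shell command to move; the robot and the scene stay as the last step left them, time stands still between calls to the robot, and variables do not carry over. Pictures are saved under pics/ and viewed, and the job is handed in when it is done.

```bash
mkdir -p pics; ls
cat > h.py <<'E'
import numpy as np, cv2
from scipy.spatial.transform import Rotation as R
from plant import telemetry, imaging, ticket, finder, ctrl
def cam(n): return imaging.read_camera(n)
def save(p,name,scale=1.5):
    im=cv2.cvtColor(p['pixels'],cv2.COLOR_RGB2BGR); im=cv2.resize(im,None,fx=scale,fy=scale,interpolation=cv2.INTER_CUBIC) if scale!=1 else im
    cv2.imwrite('pics/'+name,im)
def ray(p,uv,fish=False):
    u,v=uv; f=384/2/np.tan(np.radians(p['vfov'])/2)
    x,y=(u-p['cx']),(v-p['cy'])
    if fish:
        r=np.hypot(x,y);t=r/f; d=np.array([x/r*np.sin(t),y/r*np.sin(t),np.cos(t)]) if r>0 else np.array([0,0,1.])
    else:
        d=np.array([x/f,y/f,1.]);d/=np.linalg.norm(d)
    Rm=cv2.Rodrigues(np.array(p['rvec'],float))[0];t=np.array(p['tvec'],float).ravel()
    return -Rm.T@t, Rm.T@d
def proj(p,X,fish=False):
    X=np.atleast_2d(X);f=384/2/np.tan(np.radians(p['vfov'])/2)
    Rm=cv2.Rodrigues(np.array(p['rvec'],float))[0];t=np.array(p['tvec'],float).ravel()
    c=X@Rm.T+t
    if fish:
        r=np.hypot(c[:,0],c[:,1]);th=np.arctan2(r,c[:,2]);s=f*th/np.maximum(r,1e-9)
        return np.c_[c[:,0]*s+p['cx'],c[:,1]*s+p['cy']]
    return np.c_[c[:,0]/c[:,2]*f+p['cx'],c[:,1]/c[:,2]*f+p['cy']]
def atz(p,uv,z,fish=False):
    o,d=ray(p,uv,fish); return o+d*(z-o[2])/d[2]
def tri(rays):
    A=0;b=0
    for o,d in rays:
        M=np.eye(3)-np.outer(d,d);A=A+M;b=b+M@o
    X=np.linalg.solve(A,b); return X,[np.linalg.norm((np.eye(3)-np.outer(d,d))@(X-o)) for o,d in rays]
E
python3 - <<'E'
from h import *
print(telemetry.get_state(), ctrl.grip_point_offset)
for n in ['side','top','wrist']:
    p=cam(n);save(p,n+'0.png'); print(n,p['vfov'],p['cx'],p['cy'],ray(p,(256,192),n=='wrist'))
    for l in ['lid','handle','mouth','slot','pocket','plate_top','switch_tip','switch_base','mixer','jar']:
        print(l,[(np.round(q['location']).tolist(),round(q['confidence'],2)) for q in finder.pinpoint(l,p)])
E
```

```text
pics
{'time': 0.0, 'qpos': array([-1.32301453e+00,  2.87176731e-01,  1.57819863e+00, -3.02934826e-07,
        1.27855419e+00, -1.49987581e-01]), 'dq': array([ 1.80638796e-03,  5.71881349e-05, -1.03674135e-03, -1.31119122e-04,
        6.29334419e-04,  3.25261312e-03]), 'joint_efforts': array([-2.44039247e-04, -4.05981517e+01, -2.92625999e+01, -1.30443191e-04,
        5.88085939e-03,  5.96388261e-06]), 'eef_pos': array([ 0.26134238, -0.62164401,  0.22992807]), 'tcp_rot': array([ 9.80286868e-01,  1.97576039e-01, -5.72558833e-05, -1.16704632e-03]), 'contact_force': array([-1.2039008 , -1.22218269, -0.31639453]), 'wrist_torque': array([ 0.0399359 , -0.00722576, -0.02318357]), 'opening': 1.0008863211037908} 0.0187
side 48.1176351963784 253.40639379466046 193.04707914001943 (array([-0.07367606,  0.64151776,  1.01513739]), array([ 0.52939512, -0.49447356, -0.68937414]))
lid [([227.0, 168.0], 0.66), ([258.0, 188.0], 0.57)]
handle [([227.0, 232.0], 0.96), ([246.0, 188.0], 0.67), ([214.0, 168.0], 0.63)]
mouth [([151.0, 279.0], 0.9)]
slot [([140.0, 272.0], 0.75), ([198.0, 274.0], 0.41), ([151.0,
[... 438 characters left out ...]

lid [([183.0, 212.0], 0.85), ([173.0, 156.0], 0.75), ([121.0, 166.0], 0.62)]
handle [([167.0, 151.0], 0.91), ([181.0, 206.0], 0.63), ([154.0, 316.0], 0.53)]
mouth [([160.0, 301.0], 0.67)]
slot [([142.0, 305.0], 0.6)]
pocket [([155.0, 317.0], 0.66)]
plate_top [([186.0, 379.0], 0.75), ([164.0, 295.0], 0.74)]
switch_tip [([249.0, 383.0], 0.45)]
switch_base [([235.0, 368.0], 0.81)]
mixer [([175.0, 288.0], 0.89)]
jar [([234.0, 178.0], 0.85)]
wrist 65.70646984690485 257.522467533969 190.27520918245187 (array([ 0.32985948, -0.59372562,  0.373657  ]), array([-0.27613899, -0.11026468, -0.95477168]))
lid []
handle []
mouth []
slot []
pocket []
plate_top []
switch_tip []
switch_base []
mixer []
jar []
```

View pics/side0.png

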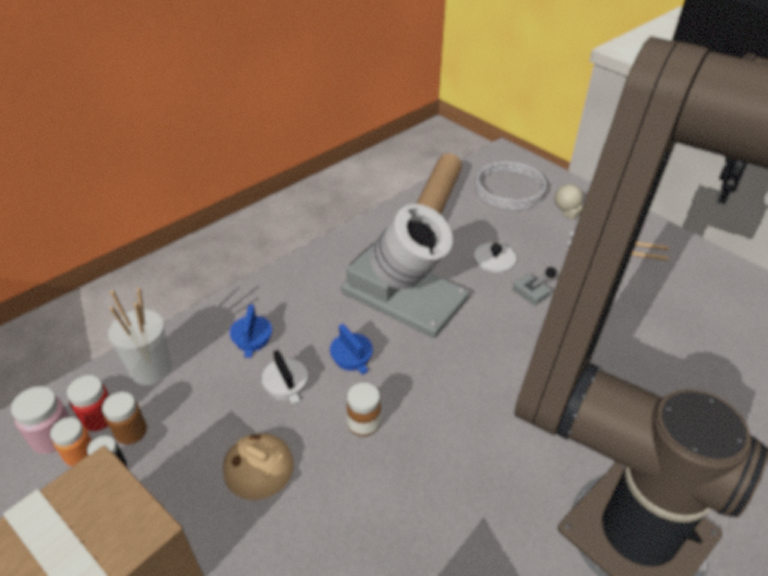

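View pics/top0.png

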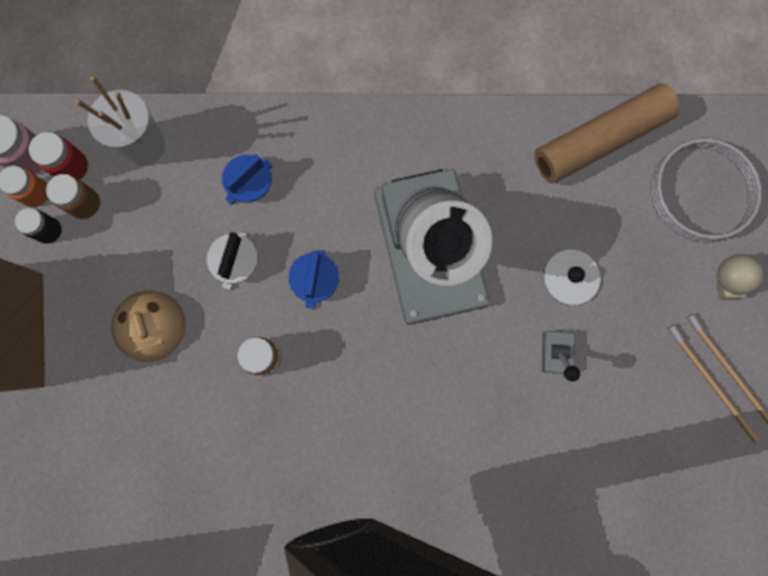

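View pics/wrist0.png

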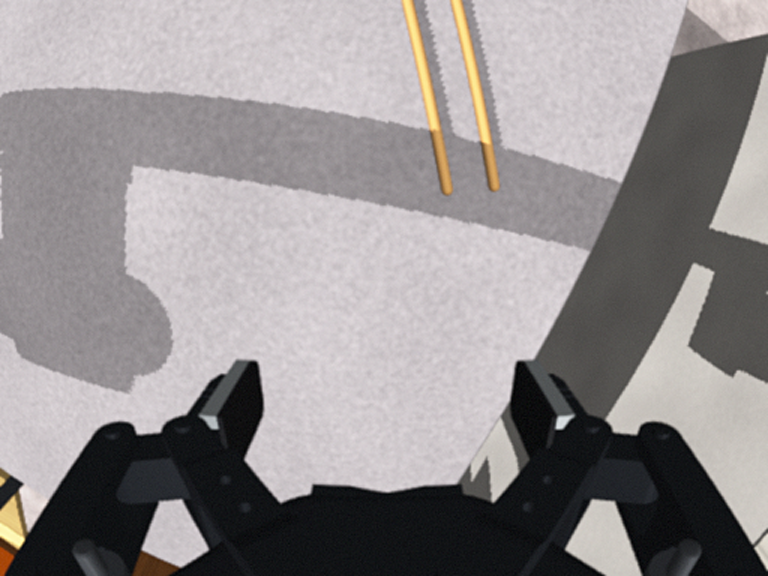

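Side and top pictures: the aluminium lid with the black bar is at about (155,172) in the top picture (side (190,252)). The two blue look-alikes are at (165,119) and (209,185). The mouth is at about (299,161), with dark slot notches at (305,143) and (293,180). The switch ball is at (381,249). I'll zoom in on these to measure them.

Run:
```python
from h import *
p=cam('top'); s=cam('side'); np.save('top.npy',p,allow_pickle=True); np.save('side.npy',s,allow_pickle=True)
def crop(p,c,w,k,name):
    u,v=c; im=p['pixels'][v-w:v+w,u-w:u+w]; im=cv2.resize(cv2.cvtColor(im,cv2.COLOR_RGB2BGR),None,fx=k,fy=k,interpolation=cv2.INTER_CUBIC); return im
a=crop(p,(155,172),28,7,'');b=crop(p,(297,162),35,7,'')
a=cv2.resize(a,(390,390));b=cv2.resize(b,(390,390)); cv2.imwrite('pics/z1.png',np.hstack([a,b]))
a=crop(s,(190,252),28,7,'');b=crop(s,(280,155),35,7,'')
a=cv2.resize(a,(390,390));b=cv2.resize(b,(390,390)); cv2.imwrite('pics/z2.png',np.hstack([a,b]))
# triangulate
def P(l,p): return [(q['location'],q['confidence']) for q in finder.pinpoint(l,p)]
for l,z in [('switch_tip',.092),('switch_base',0),('jar',0),('mixer',0),('plain_lid',0),('mask',0),('mouth',.205),('handle',.053),('lid',0),('plate_top',.195)]:
    A=P(l,p);B=P(l,s)
    for x,c in A: print(l,'top',np.round(atz(p,x[::-1],z),4),round(c,2))
    for x,c in B: print(l,'side',np.round(atz(s,x[::-1],z),4),round(c,2))
    if A and B: print(l,'tri',np.round(tri([ray(p,A[0][0][::-1]),ray(s,B[0][0][::-1])])[0],4))
for x,c in P('handle',p)+P('slot',p): print(x)
for q in finder.masks_of('lid',p): print(q['extent'],q['confidence'])
```

```text
switch_tip top [0.5111 0.3672 0.092 ] 0.74
switch_tip top [ 0.4289 -0.3063  0.092 ] 0.44
switch_tip top [ 0.6127 -0.0926  0.092 ] 0.19
switch_tip side [ 0.4505 -0.321   0.092 ] 0.52
switch_tip tri [0.337  0.1582 0.5394]
switch_base top [ 0.4734 -0.3141  0.    ] 0.87
switch_base side [ 0.4761 -0.31    0.    ] 0.84
switch_base side [ 0.7794 -0.2861  0.    ] 0.37
switch_base tri [ 0.4753 -0.3131 -0.0016]
jar top [0.464  0.1844 0.    ] 0.73
jar top [ 0.6643 -0.1258  0.    ] 0.63
jar side [0.4647 0.1893 0.    ] 0.82
jar tri [ 0.4656  0.1862 -0.0047]
mixer top [ 0.6369 -0.1132  0.    ] 0.97
mixer side [ 0.6483 -0.124   0.    ] 0.91
mixer tri [ 0.6339 -0.1105  0.0188]
plain_lid top [ 0.5986 -0.353   0.    ] 0.8
plain_lid side [ 0.6017 -0.3552  0.    ] 0.75
plain_lid tri [ 0.5983 -0.3512  0.0044]
mask top [0.5178 0.3922 0.    ] 0.65
mask side [0.5103 0.3883 0.    ] 0.96
mask side [ 0.8071 -0.3545  0.    ] 0.55
mask tri [ 0.5149  0.39   -0.0016]
mouth top [ 0.6183 -0.1127  0.205 ] 0.81
mouth side [ 0.631  -0.1176  0.205 ] 0.86
mouth tri [ 0.6185 -0.1093  0.2158]
handle top [0.7829 0.2251 0.053 ] 0.82
handle top [0.5977 0.1057 0.053 ] 0.8
handle top [0.6329 0.2455 0.053 ] 0.72
handle side [0.7762 0.2227 0.053 ] 0.88
handle side [0.6293 0.2433 0.053 ] 0.81
handle side [0.6153 0.1093 0.053 ] 0.75
handle tri [0.7808 0.2234 0.0515]
lid top [ 0.7806  0.2218 -0.    ] 0.78
lid top [0.601  0.0941 0.    ] 0.65
lid side [0.7826 0.2225 0.    ] 0.65
lid side [0.6008 0.1105 0.    ] 0.64
lid side [0.633 0.253 0.   ] 0.59
lid tri [7.812e-01 2.223e-01 5.000e-04]
plate_top top [ 0.6204 -0.1082  0.195 ] 0.7
plate_top side [ 0.6259 -0.1166  0.195 ] 0.74
plate_top side [0.4972 0.0303 0.195 ] 0.67
plate_top tri [ 0.6178 -0.1072  0.2049]
[113.2, 162.0]
[183.1, 206.8]
[169.5, 152.0]
[235.4, 178.9]
[135.7, 152.5, 172.4, 193.7] 0.94
[191.6, 164.0, 224.6, 206.6] 0.84
[145.2, 103.4, 182.2, 134.9] 0.7
```

View pics/z1.png

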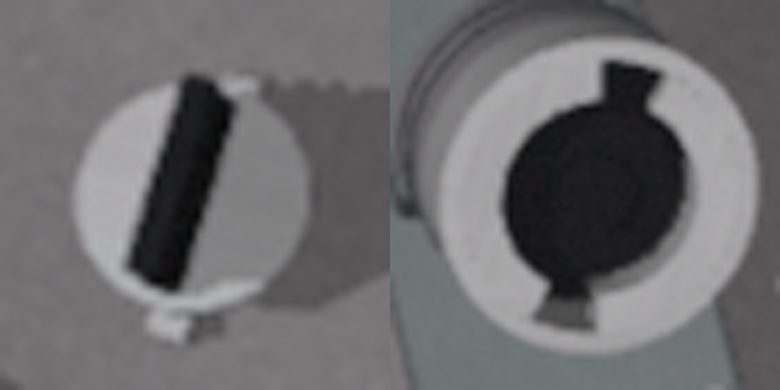

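View pics/z2.png

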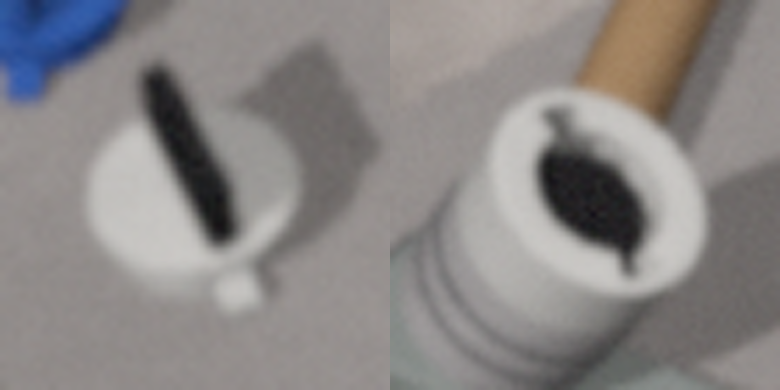

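```bash
cat > fit.py <<'E'
from h import *
from scipy.optimize import least_squares
p=np.load('top.npy',allow_pickle=True).item(); s=np.load('side.npy',allow_pickle=True).item()
k=390/70
T=lambda L:[(262+(x-390)/k-.5+.5/k,127+y/k-.5+.5/k) for x,y in L]
S=lambda L:[(245+(x-390)/k-.5+.5/k,120+y/k-.5+.5/k) for x,y in L]
rimT=T([(440,200),(478,105),(615,37),(700,68),(757,190),(735,265),(590,352),(500,315)])
rimS=S([(490,160),(515,105),(570,87),(640,108),(706,205),(690,270),(650,296),(590,285),(520,230)])
slT=T([(603,62),(662,72),(533,322),(596,330)])
slTa=[-15,15,165,195]
def frame(a,th):
    z=np.array([-np.sin(np.radians(28))*np.cos(a),-np.sin(np.radians(28))*np.sin(a),np.cos(np.radians(28))])
    x=np.array([np.cos(th),np.sin(th),0]); x-=z*(x@z);x/=np.linalg.norm(x)
    return np.c_[x,np.cross(z,x),z]
def circ(o,F,r,t): t=np.asarray(t);return o+r*(np.cos(t)[:,None]*F[:,0]+np.sin(t)[:,None]*F[:,1])
def near(p,o,F,r,pts):
    C=proj(p,circ(o,F,r,np.linspace(0,2*np.pi,721)));return [np.min(np.hypot(*(C-q).T)) for q in pts]
def res(v,full=False):
    o=np.array([v[0],v[1],v[5]]);F=frame(v[2],v[3])
    e=near(p,o,F,v[4],rimT)+near(s,o,F,v[4],rimS)
    # corner: pick sign order flexible
    c=proj(p,circ(o,F,.055,np.radians(sl)))
    e+=list((c-np.array(slT)).ravel()); e.append((v[5]-.205)/.001)
    return np.array(e)
best=None
for sl in ([15,-15,195,165],[-15,15,165,195]):
  for a in (0,.3,-.3):
    r=least_squares(res,[.62,-.11,a,-.3,.064,.205])
    if best is None or r.cost<best[0]: best=(r.cost,r.x,sl,r.fun)
print(best[0],np.round(best[1],4),best[2]);print(np.round(best[3],1))
v=best[1];print(np.round(frame(v[2],v[3]),4))
E
python3 fit.py
```

```text
140.18797098267956 [ 0.6171 -0.1114  0.3389 -0.1431  0.0645  0.2052] [-15, 15, 165, 195]
[  0.1   0.5   0.4   0.5   0.1   0.1   0.3   1.5   0.5   0.5   1.1   1.7
   0.7   0.    0.8   0.3   0.1  12.    2.2 -10.8  -2.2   0.   -0.7   0.7
   0.1   0.2]
[[ 0.8859  0.1385 -0.4428]
 [-0.2282  0.961  -0.1561]
 [ 0.4039  0.2393  0.8829]]
```

```bash
sed -i 's/\[15,-15,195,165\]/[15,-15,165,195]/' fit.py; python3 fit.py
```

```text
4.598365360768149 [ 0.6169 -0.1112  0.2028 -0.1522  0.0638  0.2054] [15, -15, 165, 195]
[ 0.   0.5  0.1  0.2  0.2  0.3  0.1  1.1  0.4  0.7  0.8  0.9  0.3  0.3
  0.7  0.3  0.7 -0.6 -0.3  1.3  0.5  0.1 -0.8  0.9  0.   0.4]
[[ 0.8754  0.1491 -0.4598]
 [-0.2152  0.972  -0.0946]
 [ 0.4329  0.1817  0.8829]]
```

```bash
cat >> h.py <<'E'
def down(psi):
    x=np.array([np.cos(psi),np.sin(psi),0]);z=np.array([0,0,-1.]);return np.c_[x,np.cross(z,x),z]
def delta(pt,Rt,s=None):
    s=s or telemetry.get_state();Rc=R.from_quat(s['tcp_rot']).as_matrix()
    d=Rc.T@(np.array(pt)-s['eef_pos'])/.15; w=R.from_matrix(Rc.T@Rt).as_rotvec()/(np.pi/2)
    return np.round(d,3),np.round(w,3)
E
python3 - <<'E'
from h import *
for t in ([.632,.247,.30],[.39,-.32,.30]): print(delta(t,down(2.89)))
E
```

```text
(array([ 4.522, -4.386, -0.458]), array([-0.   , -0.   , -1.587]))
(array([ 1.57 , -1.526, -0.458]), array([-0.   , -0.   , -1.587]))
```

```bash
python3 -m crank '[[1,-0.97,-0.46,0,0,-0.8,1],[1,-0.97,-0.46,0,0,-0.8,1],[1,-0.97,-0.46,0,0,-0.8,1],[1,-0.97,-0.46,0,0,-0.8,1],[1,-0.97,-0.46,0,0,-0.8,1],[1,-0.97,-0.46,0,0,-0.8,1],[1,-0.97,-0.46,0,0,-0.8,1],[1,-0.97,-0.46,0,0,-0.8,1],[1,-0.97,-0.46,0,0,-0.8,1]]'
python3 - <<'E'
from h import *
print(telemetry.get_state()['qpos'],delta([.632,.247,.30],down(2.89)))
E
```

```text
time: 3.8
eef_pos: [0.3435, -0.4298, 0.3005]
tcp_rot: [0.675, 0.737, -0.0, 0.0]
contact_force: [0.5, -1.8, 0.2]
opening: 0.999
[-1.08095852e+00 -3.69302044e-02  1.80638334e+00 -6.92813282e-06
  1.37177892e+00 -1.16880810e+00] (array([4.326e+00, 2.312e+00, 2.000e-03]), array([-0.   ,  0.   , -0.784]))
```

```bash
python3 -m crank '[[1,0.53,0,0,0,-0.784,1],[1,0.53,0,0,0,-0.784,1],[1,0.53,0,0,0,-0.784,1],[1,0.53,0,0,0,-0.784,1],[1,0.53,0,0,0,-0.784,1],[1,0.53,0,0,0,-0.784,1],[1,0.53,0,0,0,-0.784,1],[1,0.53,0,0,0,-0.784,1],[1,0.53,0,0,0,-0.784,1]]'
python3 - <<'E'
from h import *
print(telemetry.get_state()['qpos'],delta([.632,.247,.30],down(2.89)))
E
```

```text
time: 4.7
eef_pos: [0.4101, -0.2738, 0.3005]
tcp_rot: [0.126, 0.992, -0.0, 0.0]
contact_force: [-1.1, 0.7, -0.4]
opening: 0.997
[-7.94693989e-01 -1.72449775e-01  1.93072925e+00 -5.70053134e-05
  1.38297644e+00 -2.11333236e+00] (array([-5.660e-01,  3.731e+00,  3.000e-03]), array([-0.,  0., -0.]))
```

```bash
python3 -m crank '[[-0.15,1,0,0,0,0,1],[-0.15,1,0,0,0,0,1],[-0.15,1,0,0,0,0,1],[-0.15,1,0,0,0,0,1]]' && python3 -m crank '[[-0.15,1,0,0,0,0,1],[-0.15,1,0,0,0,0,1],[-0.15,1,0,0,0,0,1],[-0.15,1,0,0,0,0,1]]' &&  python3 -m crank '[[-0.15,1,0,0,0,0,1],[-0.15,1,0,0,0,0,1],[-0.15,1,0,0,0,0,1],[-0.15,1,0,0,0,0,1]]' && python3 -m crank '[[-0.12,0.73,0.5,0,0,0,1],[-0.12,0.73,0.5,0,0,0,1],[-0.12,0.73,0.5,0,0,0,1],[-0.12,0.73,0.5,0,0,0,1],[-0.12,0.73,0.5,0,0,0,1]]'
python3 - <<'E'
from h import *
s=telemetry.get_state();print(s['qpos'],s['eef_pos'])
p=cam('wrist');save(p,'w1.png'); np.save('w1.npy',p,allow_pickle=True)
for l in ('handle','lid'): print([(np.round(q['location'],1),q['confidence']) for q in finder.pinpoint(l,p)])
E
```

```text
time: 5.1
eef_pos: [0.4711, -0.1299, 0.3007]
tcp_rot: [0.124, 0.992, 0.001, 0.001]
contact_force: [-0.8, -0.1, -1.0]
opening: 0.998
time: 5.5
eef_pos: [0.5305, 0.0091, 0.3004]
tcp_rot: [0.125, 0.992, 0.001, 0.0]
contact_force: [0.2, -0.6, 0.5]
opening: 0.999
time: 5.9
eef_pos: [0.5902, 0.1479, 0.2997]
tcp_rot: [0.125, 0.992, 0.001, -0.0]
contact_force: [-0.5, -0.8, -0.5]
opening: 1.006
time: 6.4
eef_pos: [0.6343, 0.2446, 0.2245]
tcp_rot: [0.128, 0.992, -0.001, -0.001]
contact_force: [-0.2, -0.5, 0.2]
opening: 1.001
[ 2.19446974e-01  3.02809405e-01  1.56883037e+00 -9.48232942e-04
  1.27191509e+00 -1.09527861e+00] [0.63425891 0.24461213 0.22452383]
[(array([282.8, 273.7]), 0.77), (array([165.3, 254.6]), 0.73), (array([173.7, 130.2]), 0.65)]
[(array([261. , 270.9]), 0.93), (array([161.5, 258.2]), 0.73), (array([164.2, 145.9]), 0.55)]
```

View pics/w1.png

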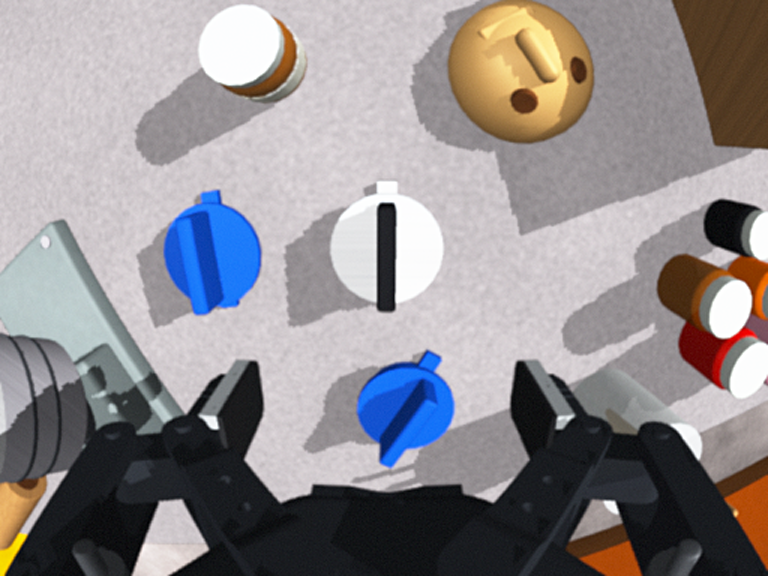

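Run:
```python
from h import *
p=np.load('w1.npy',allow_pickle=True).item()
f=lambda x,y,z:np.round(atz(p,(x/1.5-.17,y/1.5-.17),z,True),4)
# bar top ends, at z .068
a=f(387,204,.068);b=f(386,310,.068);print(a,b,(a+b)/2,np.degrees(np.arctan2(*(b-a)[1::-1])),np.linalg.norm(a-b))
print('disc',f(387,194,.029),f(387,303,.029),f(331,249,.029),f(443,249,.029))
print('lug end',f(387,181,.009), 'handle', atz(p,(254.6,165.3),.053,True))
```

```text
[0.5946 0.2547 0.068 ] [0.6674 0.2349 0.068 ] [0.631  0.2448 0.068 ] -15.215154203949767 0.07544454917354862
disc [0.5914 0.2555 0.029 ] [0.6755 0.2335 0.029 ] [0.6216 0.2025 0.029 ] [0.6436 0.2869 0.029 ]
lug end [0.583  0.2577 0.009 ] handle [0.6262949  0.24277703 0.053     ]
```

Run:
```python
from h import *
print(delta([.632,.2446,.035],down(2.878)))
```

```text
(array([ 0.024, -0.004,  1.282]), array([0.001, 0.002, 0.004]))
```

```bash
python3 -m crank '[[0.024,-0.004,0.6,0,0,0.004,1],[0.024,-0.004,0.9,0,0,0.004,1],[0.024,-0.004,1,0,0,0.004,1],[0.024,-0.004,1,0,0,0.004,1],[0.024,-0.004,1,0,0,0.004,1]]' && python3 -m crank '[[0,0,0.14,0,0,0,1],[0,0,0.28,0,0,0,1],[0,0,0.28,0,0,0,1],[0,0,0.28,0,0,0,1],[0,0,0.28,0,0,0,0],[0,0,0.28,0,0,0,0],[0,0,0.28,0,0,0,0],[0,0,0.28,0,0,0,0],[0,0,0.28,0,0,0,0],[0,0,0.28,0,0,0,0],[0,0,0.28,0,0,0,0],[0,0,0.28,0,0,0,0]]' 80
python3 - <<'E'
from h import *
print(telemetry.get_state()['wrist_torque'],delta([.632,.2446,.035],down(2.878)))
E
```

```text
time: 7.05
eef_pos: [0.6311, 0.2453, 0.0764]
tcp_rot: [0.131, 0.991, -0.0, 0.0]
contact_force: [-0.2, 0.7, 1.0]
opening: 1.003
time: 8.25
eef_pos: [0.631, 0.2462, 0.0337]
tcp_rot: [0.131, 0.991, 0.0, 0.0]
contact_force: [0.1, 1.4, 2.2]
opening: 0.149
[ 0.02343672 -0.0173893  -0.02895133] (array([-0.009, -0.009, -0.009]), array([0.   , 0.   , 0.001]))
```

```bash
python3 -m crank '[[0,0,-0.3,0,0,0,0],[0,0,-0.6,0,0,0,0],[0,0,-1,0,0,0,0],[0,0,-1,0,0,0,0],[0,0,-1,0,0,0,0]]'
python3 - <<'E'
from h import *
p=cam('wrist');save(p,'w2.png');np.save('w2.npy',p,allow_pickle=True); s=telemetry.get_state();np.save('w2s.npy',s,allow_pickle=True);print(s['contact_force'],s['wrist_torque'],s['opening'])
E
```

```text
time: 8.75
eef_pos: [0.6318, 0.2464, 0.1857]
tcp_rot: [0.131, 0.991, 0.001, 0.002]
contact_force: [-0.6, 0.0, -1.7]
opening: 0.152
[ 0.29843775 -0.24086941 -2.77654207] [-0.03177591  0.07811127 -0.04897293] 0.14755188092543345
```

View pics/w2.png

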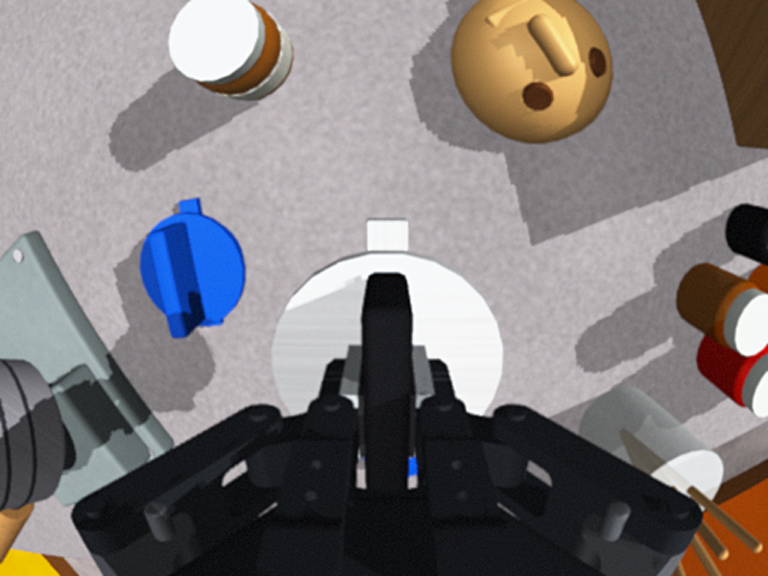

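```bash
cat > inhand.py <<'E'
from h import *
from scipy.optimize import least_squares
def fit(pf,sf,lug,disc,bar=None):
    p=np.load(pf,allow_pickle=True).item();s=np.load(sf,allow_pickle=True).item()
    Rt=R.from_quat(s['tcp_rot']).as_matrix();o=s['eef_pos']
    t=np.linspace(0,2*np.pi,721)
    def pts(v,L): # lid coords -> world ; lid z = -tool z; lid x = -tool x
        L=np.atleast_2d(L);c,sn=np.cos(v[3]),np.sin(v[3]);q=np.c_[-(c*L[:,0]-sn*L[:,1]),sn*L[:,0]+c*L[:,1],-L[:,2]]
        q=q@R.from_euler('y',v[4]).as_matrix().T
        return o+(q+np.array(v[:3]))@Rt.T
    D=np.c_[.044*np.cos(t),.044*np.sin(t),0*t+.029]
    def res(v):
        e=[]
        C=proj(p,pts(v,D),True)
        for d in disc:
            i=np.argmin(np.hypot(*(C-d).T)); e+=list((C[i]-d))
        e+=list((proj(p,pts(v,[[-.052,-.008,.009],[-.052,.008,.009]]),True)-lug).ravel())
        e+=[(v[2]-.034)/.001, v[4]/.02]
        return np.array(e)
    c=lambda L:np.array(L)/1.5-.17
    lug=c(lug);disc=c(disc)
    best=min((least_squares(res,[0,0,.034,a,0]) for a in(0,.1,-.1)),key=lambda r:r.cost)
    return best.x,best.cost,res(best.x)
if __name__=='__main__':
    for lug in ([(368,218),(408,218)],[(408,218),(368,218)]):
        x,c,r=fit('w2.npy','w2s.npy',lug,[(388,252),(285,305),(271,350),(503,355),(492,310),(330,265),(447,266)])
        print(np.round(x,4),c);print(np.round(r,1))
E
python3 inhand.py
```

```text
[-0.0038  0.0007  0.0335 -0.0081  0.0111] 1.8809963948768909
[ 0.1 -0.8  0.2  0.3  0.7  0.2 -0.7  0.1 -0.3  0.1 -0.3 -0.4  0.2 -0.1
 -0.6  0.2  0.6  0.4 -0.5  0.6]
[-0.0057  0.0008  0.0361 -0.0049 -0.0425] 734.4907431775171
[ -0.1  -2.1   0.7   0.5   2.1   0.1  -1.9   0.2  -0.7   0.5  -0.5  -1.
   0.7  -0.7 -27.    1.4  26.6   1.5   2.1  -2.1]
```

```bash
cat > tgt.py <<'E'
from h import *
M=np.array([.6169,-.1112,.2054])
F=np.array([[ 0.8754,0.1491,-0.4598],[-0.2152,0.972,-0.0946],[0.4329,0.1817,0.8829]])
OFF=np.array([-.0032,.0007,.0337]); OY=-0.008
def pose(d,turn=0,M=M,F=F,off=OFF,dx=0,dy=0):
    # turn: radians clockwise (about tool z)
    Rt=np.c_[-F[:,0],F[:,1],-F[:,2]]@R.from_rotvec([0,0,turn]).as_matrix()
    o=M+F@np.array([dx,dy,d]); return o-Rt@off,Rt
E
python3 - <<'E'
from tgt import *
t,Rt=pose(.10);print(t);print(delta(t,Rt))
E
```

```text
[ 0.55251909 -0.12383978  0.32193126]
(array([-0.138, -2.516, -0.93 ]), array([-0.13 , -0.283, -0.042]))
```

```bash
python3 -m crank '[[0,-0.1,-0.3,0,0,0,0],[0,-0.3,-0.6,0,0,0,0],[0,-0.6,-0.9,0,0,0,0],[0,-0.9,-1,0,0,0,0],[0,-1,-1,0,0,0,0],[0,-1,-1,0,0,0,0]]' && python3 -m crank '[[-0.07,-0.3,0,-0.05,-0.1,-0.02,0],[-0.07,-0.6,0,-0.1,-0.2,-0.04,0],[-0.07,-0.9,0,-0.13,-0.283,-0.042,0],[-0.07,-1,0,-0.13,-0.283,-0.042,0],[-0.07,-1,0,-0.13,-0.283,-0.042,0],[-0.07,-1,0,-0.13,-0.283,-0.042,0]]'
python3 - <<'E'
from tgt import *
t,Rt=pose(.10);print(telemetry.get_state()['qpos']);print(delta(t,Rt))
E
```

```text
time: 9.4
eef_pos: [0.5909, 0.0982, 0.331]
tcp_rot: [0.133, 0.991, -0.001, -0.002]
contact_force: [0.7, 0.7, -1.8]
opening: 0.156
time: 10.0
eef_pos: [0.5625, -0.0458, 0.3302]
tcp_rot: [0.095, 0.966, 0.072, 0.229]
contact_force: [0.9, 0.8, -2.4]
opening: 0.151
[-0.37833577 -0.269433    2.00895624  0.30908217  1.01128389 -1.86606102]
(array([-0.031, -0.525, -0.031]), array([ 0.   , -0.003, -0.001]))
```

```bash
python3 -m crank '[[-0.031,-0.3,-0.03,0,-0.003,-0.001,0],[-0.031,-0.525,-0.03,0,-0.003,-0.001,0],[-0.031,-0.525,-0.03,0,-0.003,-0.001,0],[-0.031,-0.525,-0.03,0,-0.003,-0.001,0],[-0.031,-0.525,-0.03,0,-0.003,-0.001,0]]'
python3 - <<'E'
from tgt import *
t,Rt=pose(.10);print(delta(t,Rt))
for n in('wrist','top','side'):
    p=cam(n);np.save(n+'3.npy',p,allow_pickle=True);save(p,n+'3.png')
np.save('s3.npy',telemetry.get_state(),allow_pickle=True)
E
```

```text
time: 10.5
eef_pos: [0.5541, -0.1228, 0.3246]
tcp_rot: [0.093, 0.965, 0.072, 0.233]
contact_force: [0.5, -0.1, -2.2]
opening: 0.149
(array([ 0.015, -0.012,  0.01 ]), array([0.001, 0.002, 0.002]))
```

View pics/wrist3.png

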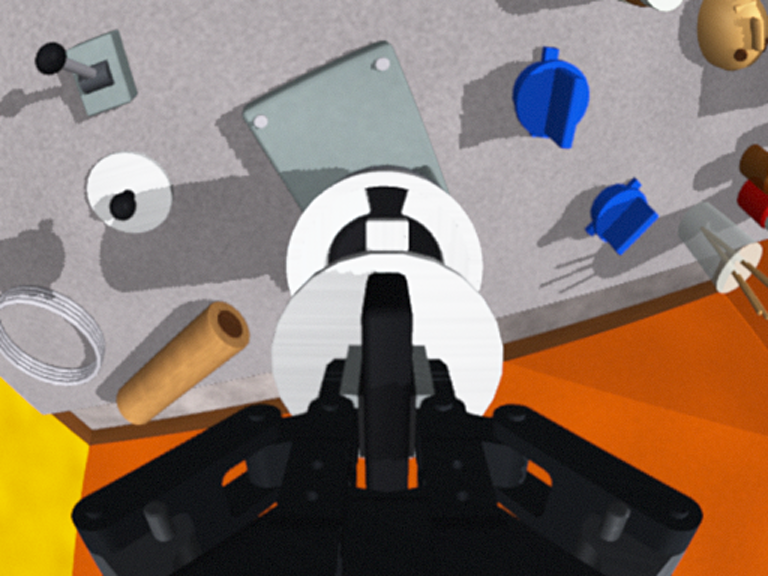

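View pics/top3.png

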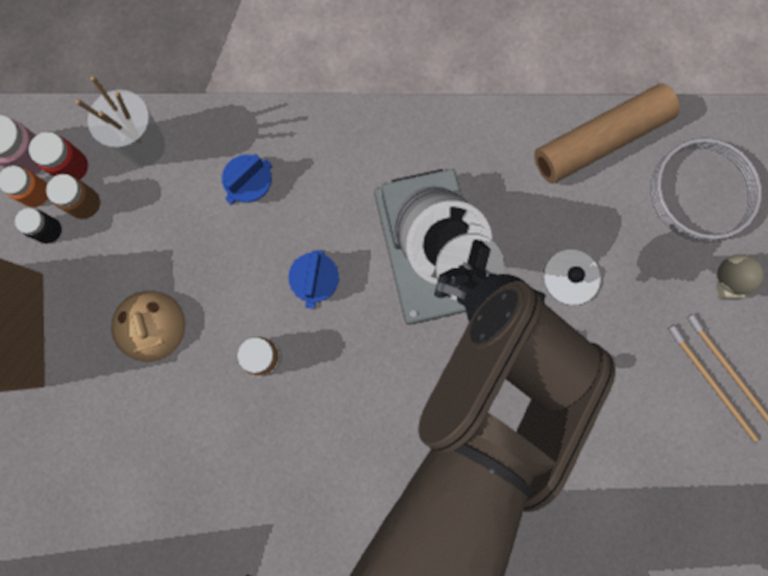

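View pics/side3.png

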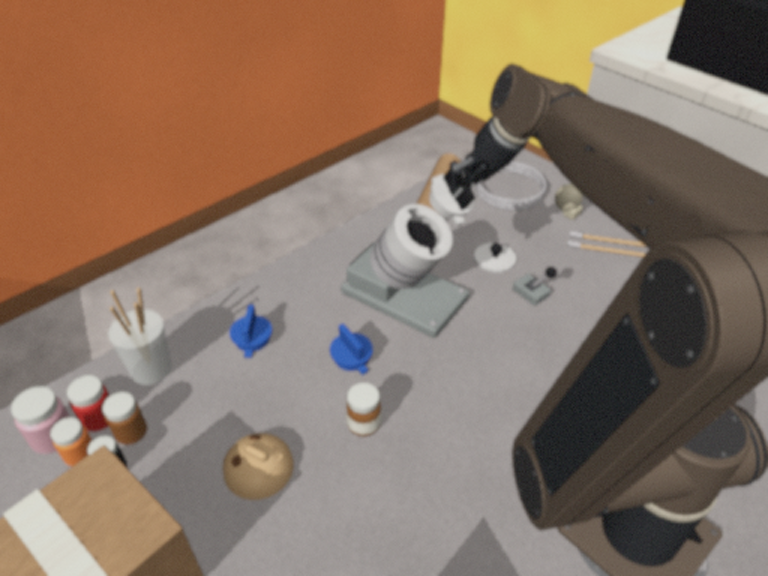

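```bash
cat > mfit.py <<'E'
from tgt import *
from scipy.optimize import least_squares
def mfit(wf,rim,slot):
    p=np.load(wf,allow_pickle=True).item()
    c=lambda L:np.array(L,float)/1.5-.17
    rim=c(rim);slot=c(slot);t=np.linspace(0,2*np.pi,1441)
    def fr(v): return M+np.array(v[:3]),F@R.from_rotvec(v[3:6]).as_matrix()
    def res(v):
        o,G=fr(v);C=proj(p,o+.064*(np.cos(t)[:,None]*G[:,0]+np.sin(t)[:,None]*G[:,1]),True);e=[]
        for q in rim: e.append(np.min(np.hypot(*(C-q).T)))
        a=np.radians([165,195]);e+=list((proj(p,o+.055*(np.cos(a)[:,None]*G[:,0]+np.sin(a)[:,None]*G[:,1]),True)-slot).ravel())
        e+=[v[2]/.0015,v[3]/.01,v[4]/.01]
        return np.array(e)
    r=least_squares(res,np.zeros(6));o,G=fr(r.x);print('mouth shift',np.round(r.x,4),r.cost,np.round(r.fun,1));return o,G
if __name__=='__main__':
    o,G=mfit('wrist3.npy',[(287,255),(482,255),(385,168),(300,215),(330,184),(440,183),(470,215)],[(366,187),(406,187)])
    print('mouth-frame shift',np.round(F.T@(o-M),4))
    import inhand
    x,c,r=inhand.fit('wrist3.npy','s3.npy',[(368,219),(408,219)],[(388,252),(285,305),(271,350),(503,355),(492,310),(330,265),(447,266)])
    print(np.round(x,4),c)
E
python3 mfit.py
```

```text
mouth shift [ 0.0011  0.0007 -0.0057 -0.001  -0.0139 -0.0122] 814.4642767398026 [  1.4   0.7   0.3   1.    0.7   1.3   1.1  28.4  -0.7 -28.2  -1.1  -3.8
  -0.1  -1.4]
mouth-frame shift [-0.0016 -0.0002 -0.0056]
[-0.0021 -0.0001  0.0346 -0.0081  0.0013] 1.1618657667440313
```

```bash
sed -i 's/radians(\[165,195\])/radians([195,165])/' mfit.py; python3 mfit.py
```

```text
mouth shift [-0.0021  0.0001 -0.0003 -0.0005 -0.0004 -0.0097] 5.490382822706585 [ 0.1  0.5  0.3  0.2  0.4  1.   0.4 -2.1 -0.9  1.9 -0.5 -0.2 -0.  -0. ]
mouth-frame shift [-0.002  -0.0002  0.0007]
[-0.0021 -0.0001  0.0346 -0.0081  0.0013] 1.1618657667440313
```

```bash
cat >> tgt.py <<'E'
M=M+F@np.array([-.002,-.0002,0]); OFF=np.array([-.0021,0,.0342])
def pose(d,turn=0,off=OFF,dx=0,dy=0):
    Rt=np.c_[-F[:,0],F[:,1],-F[:,2]]@R.from_rotvec([0,0,turn]).as_matrix()
    o=M+F@np.array([dx,dy,d]); return o-Rt@off,Rt
E
python3 - <<'E'
from tgt import *
t,Rt=pose(.03);print(delta(t,Rt))
E
```

```text
(array([ 0.024, -0.008,  0.477]), array([0.001, 0.003, 0.002]))
```

```bash
python3 -m crank '[[0.024,-0.008,0.2,0.001,0.003,0.002,0],[0.024,-0.008,0.4,0.001,0.003,0.002,0],[0.024,-0.008,0.475,0.001,0.003,0.002,0],[0.024,-0.008,0.475,0.001,0.003,0.002,0],[0.024,-0.008,0.475,0.001,0.003,0.002,0]]'
python3 - <<'E'
from tgt import *
for n in('wrist',):
    p=cam(n);np.save(n+'4.npy',p,allow_pickle=True);save(p,n+'4.png')
np.save('s4.npy',telemetry.get_state(),allow_pickle=True)
t,Rt=pose(.03);print(delta(t,Rt))
E
```

```text
time: 11.15
eef_pos: [0.5836, -0.118, 0.2616]
tcp_rot: [0.095, 0.966, 0.071, 0.232]
contact_force: [0.1, 0.3, -2.7]
opening: 0.152
(array([0.009, 0.009, 0.013]), array([-0.001,  0.002, -0.   ]))
```

View pics/wrist4.png

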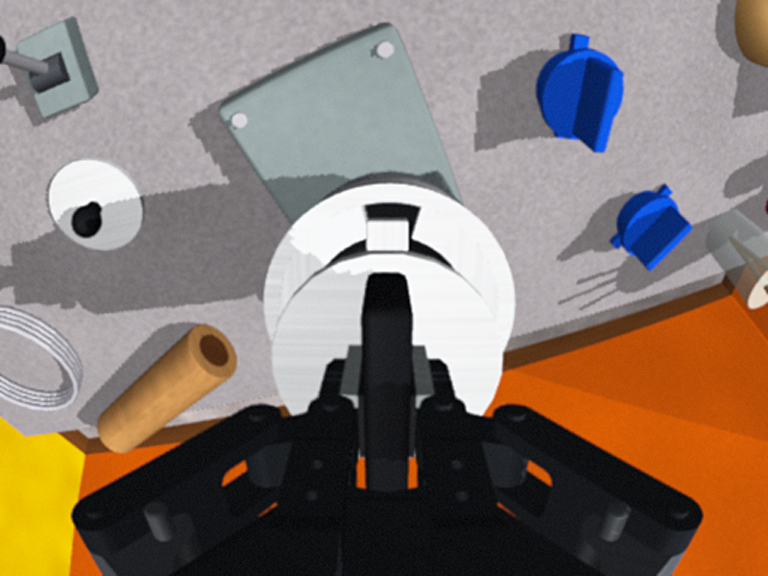

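Run:
```python
from mfit import *
import inhand
o,G=mfit('wrist4.npy',[(264,300),(515,305),(390,183),(283,245),(320,206),(460,206),(500,250)],[(364,204),(421,206)])
x,c,r=inhand.fit('wrist4.npy','s4.npy',[(367,219),(409,219)],[(388,252),(285,305),(271,350),(503,355),(492,310),(330,265),(447,266)])
print(np.round(x,4),c)
s=np.load('s4.npy',allow_pickle=True).item();Rt=R.from_quat(s['tcp_rot']).as_matrix()
L=s['eef_pos']+Rt@x[:3]; print('lid in mouth frame',np.round(G.T@(L-o),4))
q=Rt@R.from_euler('y',x[4]).as_matrix()@np.array([-np.cos(x[3]),np.sin(x[3]),0]); print('lid x in mouth',np.round(G.T@q,4))
```

```text
mouth shift [ 0.0032 -0.0002 -0.0011 -0.0005 -0.0044 -0.0243] 6.111789930796143 [ 0.9  0.6  0.6  1.3  1.   1.   1.  -0.9  1.4  1.2  1.1 -0.7 -0.  -0.4]
[-0.0016 -0.      0.0346 -0.0078  0.0023] 0.6040139725508444
lid in mouth frame [-0.0013 -0.0015  0.034 ]
lid x in mouth [ 0.9999  0.016  -0.0036]
```

```bash
python3 -m crank '[[0,0.009,0.1,0,0,0.01,0],[0,0.009,0.2,0,0,0.01,0],[0,0.009,0.2,0,0,0.01,0],[0,0.009,0.2,0,0,0.01,0]]'
python3 - <<'E'
from tgt import *
p=cam('wrist');np.save('wrist5.npy',p,allow_pickle=True)
im=cv2.cvtColor(p['pixels'],cv2.COLOR_RGB2BGR)[110:260,160:360];cv2.imwrite('pics/w5.png',cv2.resize(im,None,fx=4,fy=4,interpolation=cv2.INTER_CUBIC))
t,Rt=pose(.0);print(delta(t,Rt))
E
```

```text
time: 11.6
eef_pos: [0.597, -0.1137, 0.2331]
tcp_rot: [0.103, 0.965, 0.073, 0.23]
contact_force: [2.0, 0.2, -2.3]
opening: 0.153
(array([-0.003,  0.001,  0.001]), array([-0.001, -0.   , -0.011]))
```

View pics/w5.png

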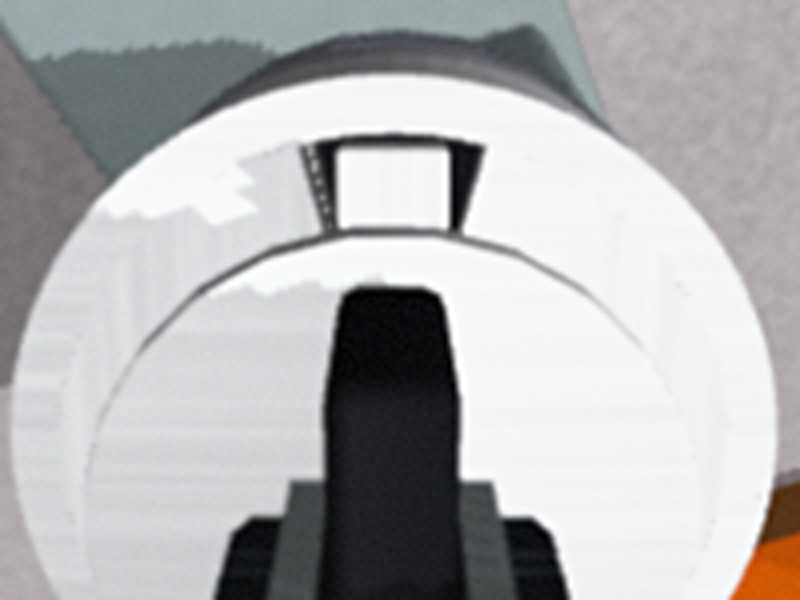

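The lug sits centred in the slot, between x=335–450 in a slot spanning about 305–485, so I'm pushing in.

```bash
python3 -m crank '[[0,0,0.03,0,0,0,0],[0,0,0.06,0,0,0,0],[0,0,0.06,0,0,0,0]]' && python3 -m crank '[[0,0,0.03,0,0,0,0],[0,0,0.06,0,0,0,0],[0,0,0.06,0,0,0,0],[0,0,0.06,0,0,0,0]]';  python3 - <<'E'
from tgt import *
s=telemetry.get_state();t,Rt=pose(.0);print(delta(t,Rt,s)); Rc=R.from_quat(s['tcp_rot']).as_matrix();print(Rc.T@s['contact_force'],Rc.T@s['wrist_torque'])
E
```

```text
time: 11.95
eef_pos: [0.6011, -0.113, 0.2254]
tcp_rot: [0.103, 0.965, 0.073, 0.23]
contact_force: [0.2, 0.3, -2.7]
opening: 0.153
time: 12.35
eef_pos: [0.6056, -0.1124, 0.2189]
tcp_rot: [0.103, 0.965, 0.073, 0.231]
contact_force: [-5.2, -0.6, 2.3]
opening: 0.151
(array([ 0.002,  0.001, -0.113]), array([-0.001,  0.   , -0.011]))
[ 3.43595939 -0.99710421 -4.48102156] [0.10226645 0.75004652 0.01203487]
```

```bash
python3 -m crank '[[0,0,0.02,0,0,0,0],[0,0,0.03,0,0,0,0],[0,0,0.03,0,0,0,0],[0,0,0.03,0,0,0,0]]';  python3 - <<'E'
from tgt import *
s=telemetry.get_state();t,Rt=pose(.0);print(delta(t,Rt,s)); Rc=R.from_quat(s['tcp_rot']).as_matrix();print(Rc.T@s['contact_force'],Rc.T@s['wrist_torque'])
E
```

```text
time: 12.75
eef_pos: [0.6077, -0.112, 0.215]
tcp_rot: [0.103, 0.965, 0.073, 0.231]
contact_force: [-4.3, -0.1, 4.3]
opening: 0.15
(array([ 0.002,  0.001, -0.143]), array([-0.001,  0.001, -0.011]))
[ 1.89096190e+00  3.41588085e-03 -5.82378619e+00] [-0.01563883  0.73035951 -0.02585556]
```

```bash
python3 -m crank '[[0,0.001,0,0,0,0.08,0],[0,0.003,0,0,0,0.16,0],[-0.001,0.005,0,0,0,0.24,0],[-0.002,0.006,0,0,0,0.32,0],[-0.003,0.008,0,0,0,0.4,0],[-0.004,0.009,0,0,0,0.48,0],[-0.005,0.01,0,0,0,0.555,0],[-0.005,0.01,0,0,0,0.555,0],[-0.005,0.01,0,0,0,0.555,0],[-0.005,0.01,0,0,0,0.555,0]]';  python3 - <<'E'
from tgt import *
s=telemetry.get_state();t,Rt=pose(-.021,np.radians(50));print(delta(t,Rt,s)); Rc=R.from_quat(s['tcp_rot']).as_matrix();print(Rc.T@s['contact_force'],Rc.T@s['wrist_torque'])
p=cam('wrist');save(p,'w6.png')
E
```

```text
time: 13.75
eef_pos: [0.609, -0.1107, 0.2158]
tcp_rot: [0.5, 0.831, 0.163, 0.179]
contact_force: [-3.1, 0.0, 5.8]
opening: 0.153
(array([ 0.004, -0.003, -0.003]), array([ 0.   ,  0.002, -0.009]))
[ 0.59617609  0.28107975 -6.57680961] [0.20092803 0.3356364  0.03680718]
```

View pics/w6.png

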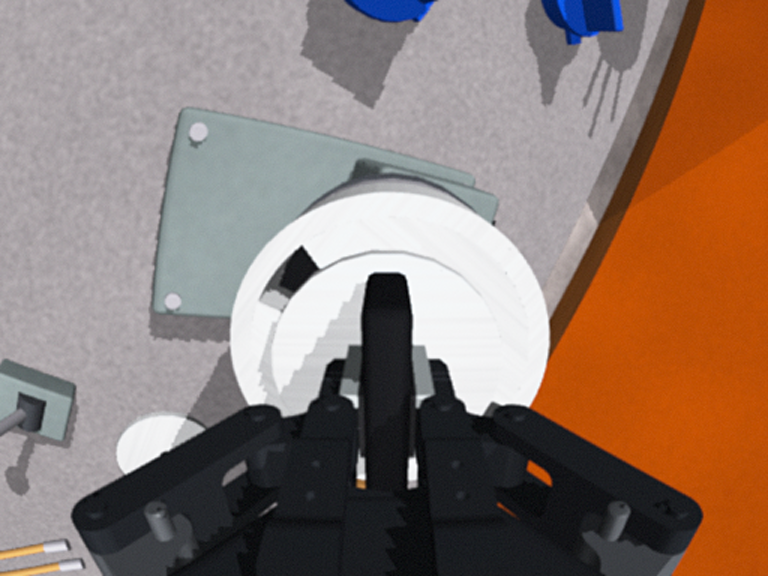

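```bash
python3 -m crank '[[0,0,-0.02,0,0,0,0],[0,0,-0.04,0,0,0,0],[0,0,-0.04,0,0,0,0],[0,0,-0.045,0,0,0,0],[0,0,-0.045,0,0,0,0]]';  python3 - <<'E'
from tgt import *
s=telemetry.get_state();t,Rt=pose(-.015,np.radians(50));print(delta(t,Rt,s)); Rc=R.from_quat(s['tcp_rot']).as_matrix();print(Rc.T@s['contact_force'],Rc.T@s['wrist_torque'])
E
```

```text
time: 14.3
eef_pos: [0.6064, -0.1117, 0.2202]
tcp_rot: [0.501, 0.831, 0.164, 0.18]
contact_force: [9.7, -0.5, -3.1]
opening: 0.155
(array([ 0.007, -0.   , -0.008]), array([ 0.001,  0.003, -0.011]))
[-4.24946497  5.87640947  7.14650423] [-0.7825603  -0.22769154 -0.15957809]
```

```bash
python3 -m crank '[[0,0,0.006,0,0,0,0],[0,0,0.006,0,0,0,0],[0,0,0.006,0,0,0,0.5],[0,0,0.006,0,0,0,0.5],[0,0,0.006,0,0,0,0.5],[0,0,0.006,0,0,0,0.5],[0,0,0,0,0,0,0.5]]' && python3 -m crank '[[0,0,-0.2,0,0,0,0.5],[0,0,-0.5,0,0,0,0.5],[0,0,-0.8,0,0,0,0.5],[0,0,-0.8,0,0,0,0.5],[0,0,-0.8,0,0,0,0.5]]'
python3 - <<'E'
from h import *
p=cam('wrist');save(p,'w7.png');np.save('w7.npy',p,allow_pickle=True)
s=telemetry.get_state();print(s['qpos'],s['contact_force'],s['opening'])
E
```

```text
time: 15.0
eef_pos: [0.6051, -0.1111, 0.2206]
tcp_rot: [0.501, 0.831, 0.163, 0.178]
contact_force: [0.1, -0.2, 0.1]
opening: 0.501
time: 15.5
eef_pos: [0.5502, -0.1228, 0.3288]
tcp_rot: [0.5, 0.831, 0.163, 0.18]
contact_force: [0.9, -0.3, -0.1]
opening: 0.504
[-0.54426805 -0.25579768  2.00526414  0.3744849   1.05089661 -1.16231764] [0.4067223  0.58172175 0.82559619] 0.5006734534851452
```

View pics/w7.png

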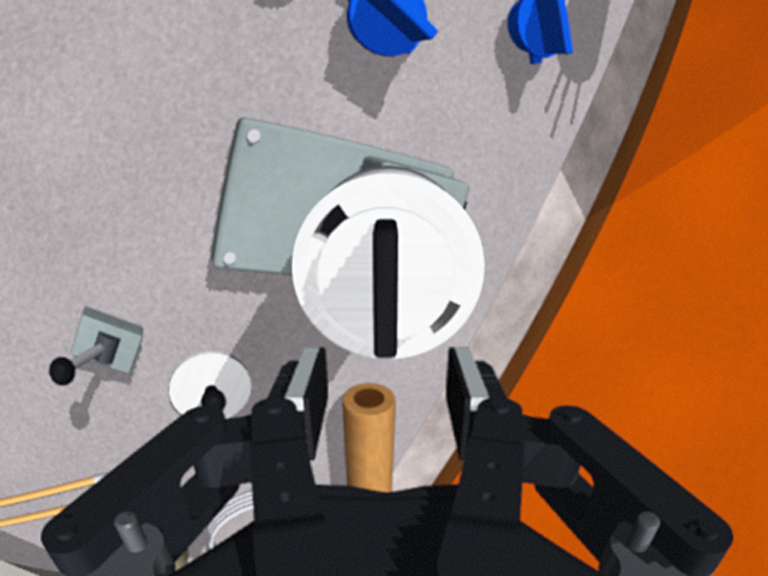

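Run:
```python
from h import *
p=np.load('top.npy',allow_pickle=True).item(); w=np.load('w7.npy',allow_pickle=True).item(); s=np.load('side.npy',allow_pickle=True).item()
def crop(p,u,v,w=26):
    return cv2.resize(cv2.cvtColor(p['pixels'][v-w:v+w,u-w:u+w],cv2.COLOR_RGB2BGR),(390,390),interpolation=cv2.INTER_CUBIC)
cv2.imwrite('pics/sw.png',np.hstack([crop(p,375,240),crop(s,358,188)]))
a=(62/1.5-.17,370/1.5-.17);b=(571.5/1.5-.17,373/1.5-.17);c=(551/1.5-.17,272/1.5-.17)
print(atz(w,a,.092,True),atz(p,b,.092),atz(s,c,.092),tri([ray(w,a,True),ray(p,b),ray(s,c)]))
```

```text
[ 0.43135416 -0.31571342  0.092     ] [ 0.43145039 -0.31614963  0.092     ] [ 0.43207613 -0.31718839  0.092     ] (array([ 0.43139869, -0.31562299,  0.09303639]), [np.float64(0.0005190914323740411), np.float64(0.00019491723704979957), np.float64(0.0003399884916898987)])
```

View pics/sw.png

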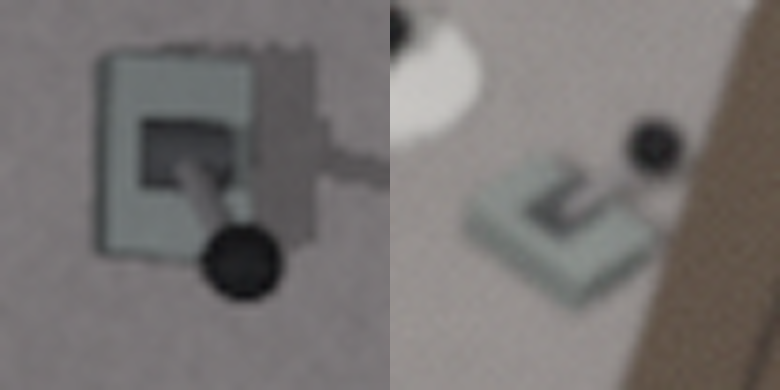

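Run:
```python
from h import *
print(delta([.375,-.316,.22],down(1.571)))
```

```text
(array([-0.548, -1.797, -0.028]), array([0.314, 0.014, 0.303]))
```

```bash
python3 -m crank '[[-0.28,-0.9,0,0,0,0,0.3],[-0.28,-0.9,0,0,0,0,0],[-0.28,-0.9,0,0.15,0,0.15,0],[-0.28,-0.9,0,0.314,0.014,0.303,0],[-0.28,-0.9,0,0.314,0.014,0.303,0],[-0.28,-0.9,0,0.314,0.014,0.303,0],[-0.28,-0.9,0,0.314,0.014,0.303,0],[-0.28,-0.9,0,0.314,0.014,0.303,0]]'
python3 - <<'E'
from h import *
print(delta([.375,-.316,.22],down(1.571)),telemetry.get_state()['qpos'])
E
```

```text
time: 16.35
eef_pos: [0.4645, -0.2192, 0.2692]
tcp_rot: [0.706, 0.708, -0.001, -0.002]
contact_force: [0.1, 0.3, -0.1]
opening: -0.002
(array([-0.645, -0.597,  0.329]), array([-0.003, -0.002,  0.002])) [-6.38393674e-01 -1.00473314e-01  1.92303548e+00 -3.24213588e-04
  1.32404226e+00 -6.41438529e-01]
```

```bash
python3 -m crank '[[-0.2,-0.2,0,0,0,0,0],[-0.4,-0.4,0,0,0,0,0],[-0.6,-0.6,0.1,0,0,0,0],[-0.64,-0.6,0.5,0,0,0,0],[-0.64,-0.6,0.8,0,0,0,0],[-0.64,-0.6,1,0,0,0,0],[-0.64,-0.6,1,0,0,0,0],[-0.64,-0.6,1,0,0,0,0]]'
python3 - <<'E'
from h import *
print(delta([.375,-.316,.083],down(1.571)))
p=cam('top');save(p,'t8.png');p=cam('wrist');save(p,'w8.png')
E
```

```text
time: 17.15
eef_pos: [0.3735, -0.3156, 0.1213]
tcp_rot: [0.707, 0.708, 0.0, -0.001]
contact_force: [0.4, -0.5, 0.8]
opening: 0.002
(array([-0.003,  0.01 ,  0.255]), array([-0.001, -0.001,  0.001]))
```

View pics/w8.png

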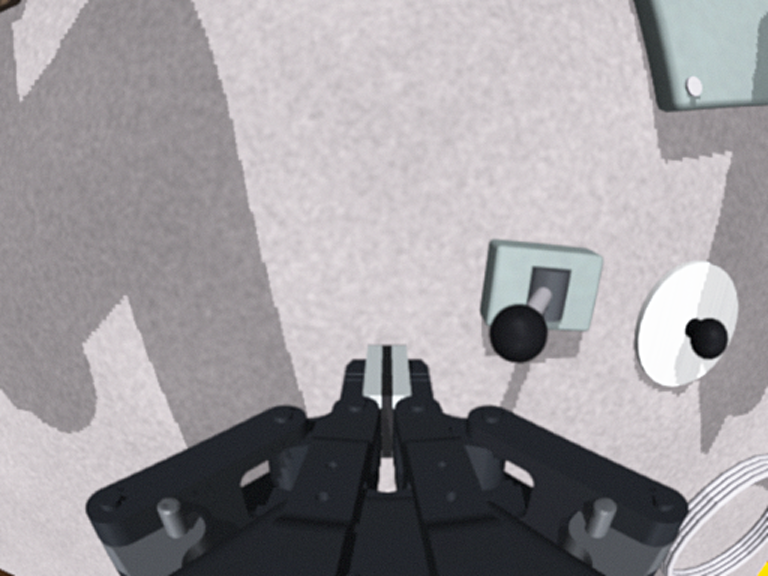

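View pics/t8.png

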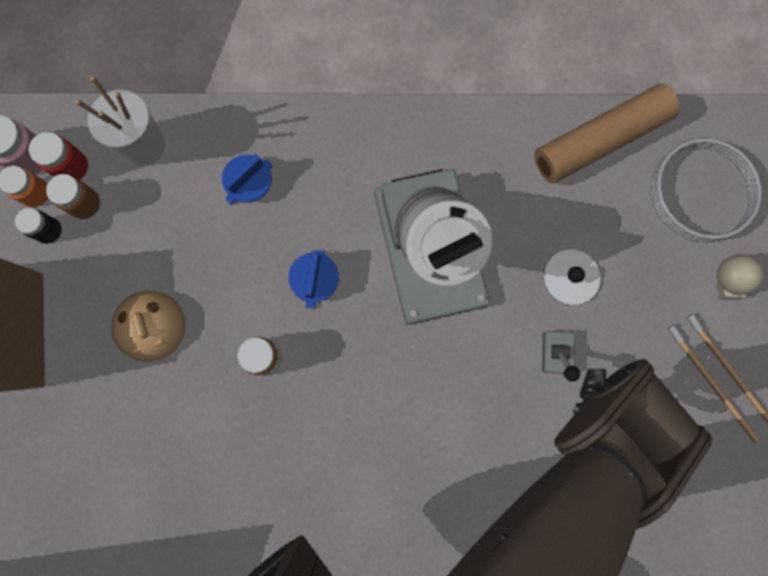

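```bash
python3 -m crank '[[0,0,0.15,0,0,0,0],[0,0,0.25,0,0,0,0],[0,0,0.25,0,0,0,0],[0,0,0.25,0,0,0,0]]' && python3 -m crank '[[0,0.1,0,0,0,0,0],[0,0.2,0,0,0,0,0],[0,0.3,0,0,0,0,0],[0,0.4,0,0,0,0,0],[0,0.5,0,0,0,0,0],[0,0.6,0,0,0,0,0],[0,0.65,0,0,0,0,0],[0,0.65,0,0,0,0,0]]'
python3 - <<'E'
from h import *
p=cam('wrist');save(p,'w9.png');np.save('w9.npy',p,allow_pickle=True)
E
```

```text
time: 17.65
eef_pos: [0.375, -0.317, 0.0863]
tcp_rot: [0.707, 0.708, -0.0, 0.002]
contact_force: [0.1, 0.4, 0.0]
opening: 0.001
time: 18.45
eef_pos: [0.4725, -0.3156, 0.0837]
tcp_rot: [0.706, 0.708, 0.0, -0.0]
contact_force: [0.3, 0.7, 0.3]
opening: -0.003
```

View pics/w9.png

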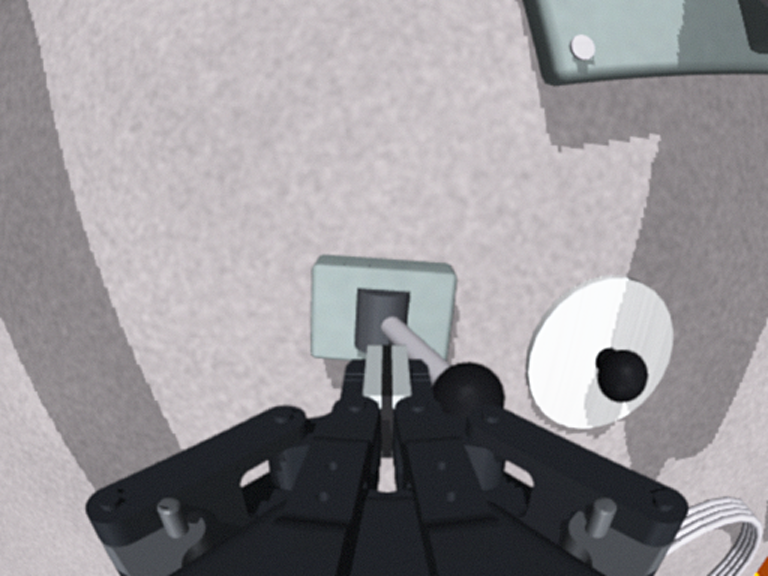

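```bash
python3 -m crank '[[0,0.02,0,0,0,0,0],[0,0.04,0,0,0,0,0],[0,0.05,0,0,0,0,0],[0,0.05,0,0,0,0,0]]' && python3 -m crank '[[0,0.02,0,0,0,0,0],[0,0.035,0,0,0,0,0],[0,0.035,0,0,0,0,0]]'
python3 - <<'E'
from h import *
p=cam('wrist');save(p,'w10.png');np.save('w10.npy',p,allow_pickle=True)
a=finder.pinpoint('switch_tip',p);print([(atz(p,q['location'][::-1],.092,True),q['confidence'])for q in a])
E
```

```text
time: 18.9
eef_pos: [0.4788, -0.3159, 0.0842]
tcp_rot: [0.707, 0.707, -0.0, -0.0]
contact_force: [-1.5, -1.4, 0.3]
opening: 0.004
time: 19.2
eef_pos: [0.4829, -0.3159, 0.0839]
tcp_rot: [0.706, 0.708, -0.001, -0.002]
contact_force: [-4.9, -0.7, 1.2]
opening: -0.001
[(array([ 0.50974923, -0.32252564,  0.092     ]), 0.88)]
```

View pics/w10.png

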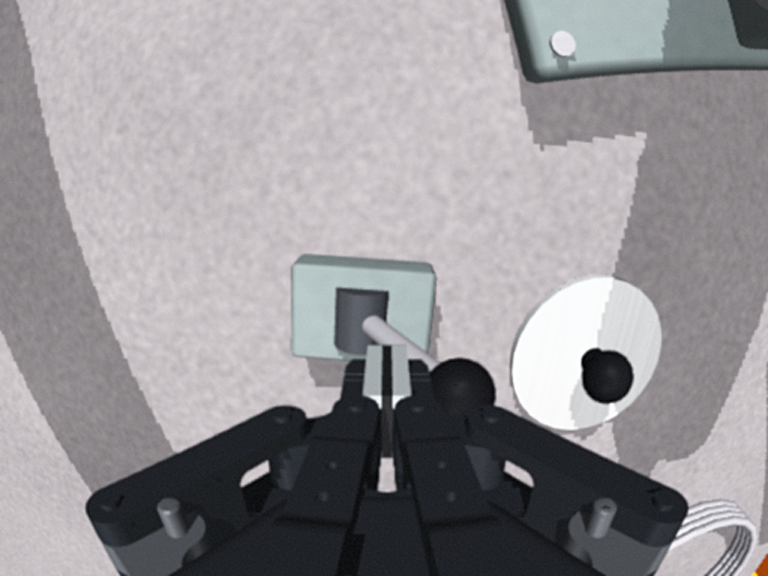

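```bash
python3 -m crank '[[0,0.02,0,0,0,0,0],[0,0.02,0,0,0,0,0],[0,0.02,0,0,0,0,0]]' && python3 -m crank '[[0,-0.2,0,0,0,0,0],[0,-0.5,0,0,0,0,0],[0,-0.6,-0.2,0,0,0,0],[0,-0.6,-0.5,0,0,0,0],[0,-0.6,-0.8,0,0,0,0],[0,-0.6,-1,0,0,0,0],[0,-0.6,-1,0,0,0,0],[0,-0.6,-1,0,0,0,0]]'
python3 - <<'E'
from h import *
p=cam('top');save(p,'t11.png');np.save('t11.npy',p,allow_pickle=True);w=cam('wrist');save(w,'w11.png');s=cam('side');save(s,'s11.png');np.save('s11.npy',s,allow_pickle=True);np.save('w11.npy',w,allow_pickle=True)
for q,n in((p,0),(w,1)):
    print([(atz(q,a['location'][::-1],.092,bool(n)),a['confidence'])for a in finder.pinpoint('switch_tip',q)])
E
```

```text
time: 19.6
eef_pos: [0.4834, -0.3158, 0.0838]
tcp_rot: [0.706, 0.708, -0.003, -0.005]
contact_force: [-11.8, -0.1, 4.9]
opening: -0.001
time: 20.4
eef_pos: [0.3978, -0.3163, 0.2353]
tcp_rot: [0.707, 0.707, -0.0, 0.001]
contact_force: [1.0, 0.5, -1.0]
opening: -0.0
[(array([ 0.50986661, -0.3186673 ,  0.092     ]), 0.56)]
[(array([ 0.50998378, -0.325165  ,  0.092     ]), 0.92)]
```

View pics/t11.png

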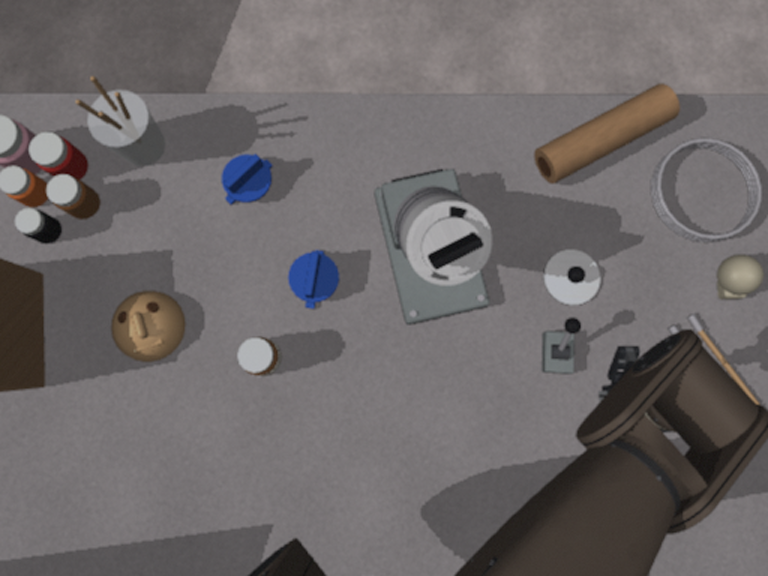

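View pics/s11.png

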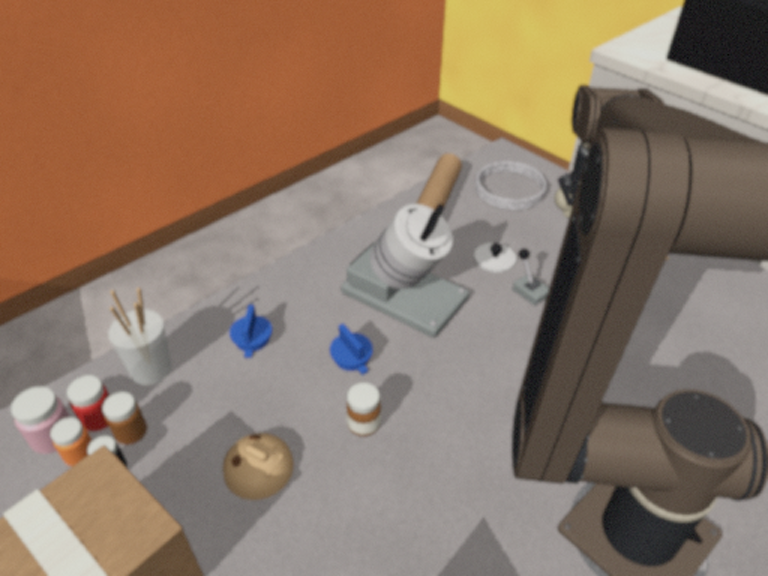

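View pics/w11.png

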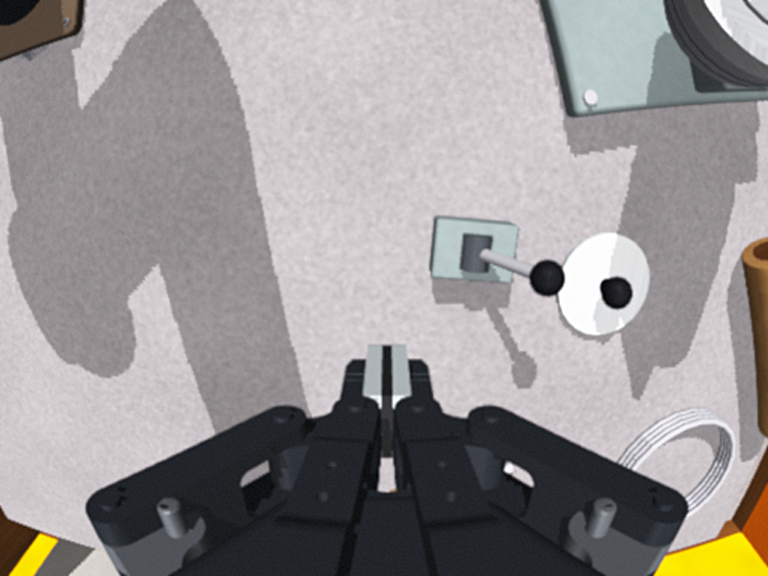

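Run:
```python
from tgt import *
p=np.load('t11.npy',allow_pickle=True).item();s=np.load('s11.npy',allow_pickle=True).item()
def hit(p,u,v,d):
    o,r=ray(p,(u,v));n=F[:,2];q=o+r*((M+n*d-o)@n)/(r@n);return F.T@(q-M)
a=hit(p,432/1.5,254/1.5,.053);b=hit(p,480/1.5,238/1.5,.053);print(a,b,np.degrees(np.arctan2(*(b-a)[1::-1])))
c=lambda q,u,v:cv2.resize(cv2.cvtColor(q['pixels'][v-35:v+35,u-35:u+35],cv2.COLOR_RGB2BGR),(390,390),interpolation=cv2.INTER_CUBIC)
cv2.imwrite('pics/z11.png',np.hstack([c(p,297,162),c(s,280,155)]))
for d in(-.021,-.015,-.008): # predicted top-bar corners
    P=[[sx*.038*np.cos(np.radians(-50))-sy*.007*np.sin(np.radians(-50)),sx*.038*np.sin(np.radians(-50))+sy*.007*np.cos(np.radians(-50)),d+.068] for sx,sy in((1,1),(1,-1),(-1,-1),(-1,1))]
    for q,u,v,x0 in((p,297,162,0),(s,280,155,390)):
        print(d,np.round((proj(q,M+np.array(P)@F.T)-[u-35,v-35]+.5)*390/70+[x0,0]).astype(int).tolist())
```

```text
[-0.00667347  0.03444778  0.05299351] [ 0.02843223 -0.0261127   0.05299351] -59.89999012822129
-0.021 [[319, 171], [334, 203], [155, 297], [139, 266]]
-0.021 [[652, 93], [675, 106], [632, 205], [609, 191]]
-0.015 [[323, 175], [338, 207], [158, 302], [142, 270]]
-0.015 [[658, 86], [680, 100], [637, 199], [614, 185]]
-0.008 [[328, 180], [343, 212], [161, 307], [145, 276]]
-0.008 [[664, 79], [686, 93], [643, 191], [620, 177]]
```

View pics/z11.png

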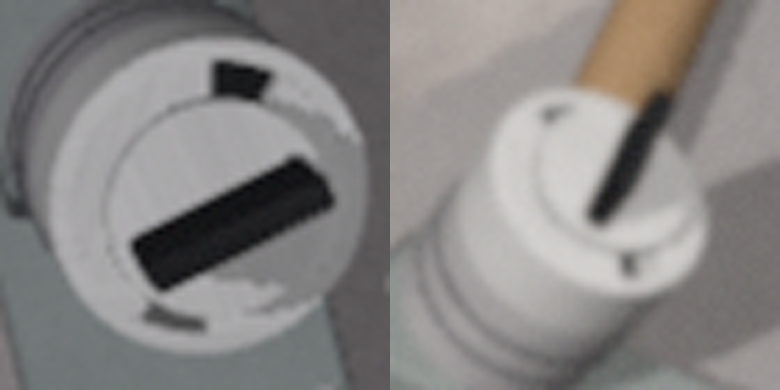

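```bash
python3 -c "
from plant import ticket,telemetry
print(telemetry.get_state()['time'],ticket.sign_off())"
```

```text
the job is handed in; nothing more can be done
20.65 None
```

The drum is shut with the two-lug bayonet lid and locked, and the switch lever is fully over. I handed the job in at about 20.7 s, with the arm clear of everything.

**Lid:** I gripped it by its handle bar, lined the lugs up with the slots, pushed it in about 21 mm and turned it 50° clockwise. Easing off, it came back about 5 mm, and the collar then held it against about 7 N of pull. That matches a lid locked at 15 mm depth. After I let go, the pictures show both slots empty and the bar about 50° round from them.

**Switch:** The ball travelled from x = 0.431 to 0.510 m, the full swing of about 76 mm, and stopped at its end stop, where the force rose to about 12 N. It stayed there after I backed the arm off.

**Bystanders:** The jar, plain lid and mask look unmoved in the last top and side pictures. I never went near them or the blue look-alikes.

**Checks that disagreed:**
- **Lid angle:** A rough measurement of the bar in the top picture gave 60°. The bar's edges there suggest about 52°, which fits the commanded 50°.
- **Lid depth:** The pictures place the lid's depth only to within a few millimetres. The claim that it is locked rests mainly on the pull test.

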